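Click the grinder's wheel speed to the sixth step and start it

TASK

Set the grinder's wheel speed: push the arm of the rotary selector round clockwise with a fingertip, click by click, until it rests at the sixth stud (the tall stud counts as the first, and they are counted clockwise seen from above), never letting it click past that stud. Then press the black start button on the other green housing fully down with a fingertip and let it come up again. Push gently, grip and lift nothing, and leave the loose things on the bench where they are.

Things in the scene. Friction and masses are not known exactly. Their poses are not given: they have to be found in the camera images.
- speed_box: Fixed green cast housing, 220 x 220 x 70 mm high (foot flange 236 mm square, 12 mm high); origin: centre of its underside, on the table. Its z axis (up) is the selector's axis. On its top face stand eight dark steel studs, 12 mm thick, 30 degrees apart on a circle of radius 88 mm; stud n stands at 105 - 30 (n - 1) degrees from the housing's x axis, counter-clockwise positive from above.
- stud_1 (a point): Top of stud 1, the tall one (14 mm high, so 84 mm above the table), 88 mm from the selector's axis. The others (4 mm high) follow clockwise seen from above: stud 2, 3 and so on to stud 8.
- selector (a joint): Turn of the selector (rad), growing clockwise from above: 0 at stud 1, 0.5236 (n - 1) at stud n, hard stops just outside studs 1 and 8. A spring detent holds it at each stud: about 0.2 N m (4 N at 50 mm from the axis) to leave; it resists until a little past half way (about 0.3 rad), then snaps on by itself to the next stud and stays. It starts at stud 1, 2 or 3.
- selector_hub (a point): Top centre of the selector's hub, on its axis, 106 mm above the table. The selector is plain steel: a hub of radius 25 mm with one straight arm, 14 mm wide, reaching to 70 mm from the axis. The arm's underside is 10 mm and its top 32 mm above the housing's top face (80 and 102 mm above the table); a dark line runs along its top.
- selector_tip (a point): The end of the selector's arm: middle of the arm's width, at its top edge, 70 mm from the selector's axis and 102 mm above the table. It moves with the selector.
- button_box: Fixed green housing, 110 x 130 x 60 mm high (foot flange 122 x 142 mm), with one push button in the middle of its top. Origin: centre of its underside, on the table.
- start_button_top (a point): Centre of the top of the black start button, a disc of radius 17 mm in a steel collar on the button housing; it is pressed straight down and moves with the button.
- start_button (a joint): Press of the start button (m): 0 up, 0.006 fully down; a spring of about 5 N at full press lifts it again.
- v_block: Bystander, leave alone: loose steel V-block, 55 x 50 x 44 mm high; origin: centre of its underside.
- flange: Bystander, leave alone: loose turned steel flange, 52 mm in diameter, 26 mm high; origin: centre of its underside.
- dresser: Bystander, leave alone: loose steel wheel dresser, a rod 22 mm thick and 120 mm long, lying along its x axis; origin: under its middle, on the table.
- wheel: Bystander, leave alone: loose grinding wheel lying flat, 110 mm in diameter, 18 mm thick; origin: centre of its underside.
- oil_bottle: Bystander, leave alone: loose grey oil bottle, 56 mm in diameter, 130 mm high; origin: centre of its underside.
- wrench: Bystander, leave alone: loose wrench lying flat along its x axis; origin: under it, on the table.
- tin: Bystander, leave alone: loose open steel tin, 72 mm across the rim, 70 mm high; origin: centre of its underside.
Mind the look-alikes: they are no part of the job. Leave any yellow look-alike of the button_box alone.

How it is judged:
By the outcome, as a careful person would: the job done as asked, in the order asked, and still so for the second after the job is handed in, with the robot touching nothing.
It also fails if it takes over 69 s, if anything falls off the work surface, if the arm or the gripper's body presses on something with over 40 N, if the wrist force passes 120 N, or if a joint passes its speed limit or range.

ROBOT

A 7-joint arm with a two-finger parallel gripper is mounted at the origin on the work surface. World frame = base frame: x ahead of the robot, y to its left, z up, the work surface at z = 0. Lengths are in m, angles in rad, forces in N, time in s.
With the tool pointing down it reaches from about 0.425 to 0.875 m from the base axis. Payload 4.7 kg.
Tool frame: the origin (TCP) lies between the finger pads; the fingertips stand ctrl.tip_reach ahead of it and the grasp point (between the pads) lies 5 mm behind it (ctrl.tip_reach is the distance from the TCP to the fingertips, in m); z points along the fingers, y is the direction in which the jaws open and shut (so a half turn about z gives the same grasp; the last joint's range is limited). The gripper opens to 87 mm and grips with 3 to 60 N. Pads are 19 mm wide; open, the fingers measure 117 mm over their backs; the gripper's body (75 mm by 190 mm) begins 51 mm behind the grasp point.
Start: joints at [-1.175, 0.321, -0.07, 1.45, 0.023, 1.371, -0.057], TCP at [0.242, 0.603, 0.237] pointing down, gripper open.
Joint ranges: [-2.86, 2.86], [-0.3, 2.09], [-1.38, 1.24], [0.06, 2.45], [-1.56, 4.7], [0.09, 2.05], [-2.69, 2.69]. Speed limits (rad/s): [2.57, 2.57, 3.14, 3.14, 3.14, 3.14, 3.14].

INTERFACE

Orientations are given as a rotation vector (axis times angle).
In Python, from bench import ctrl gives the robot as it stands.
- The arm moves only by the shell command python3 -m handwheel 'ROWS' [FORCE]. ROWS is JSON, a list of rows, each a list of 7 numbers: the shift along the tool's x, y, z in mm, then the turn, a rotation vector about the tool's x, y, z in rad, then the gripper's target within -1 to 1 (shut at 1, half-way at 0, fully open at -1). In form: [[dx, dy, dz, ax, ay, az, grip], ...]. A call has 1 to 12 rows; each row is the pose to reach, as a shift and turn from the pose commanded when the call began, along the tool's axes at that moment; what a row does not reach only later rows make up. A row lasts 1/8 s, in which the tool goes at most 62.5 mm and 10.7 degrees, less where a joint would pass 70% of its speed; a pose out of reach is approached as far as the arm can. A call with a gripper value outside its range is refused whole. The fingers move at their own pace and stop on an object; FORCE is the grip in N (left out, the last holds). Time passes only in rows, so rows that repeat a pose let the fingers close. It gives the time, the measured TCP pose, the force and the opening at its end, in the units of the state.
- ctrl.get_state(): the state, without advancing time (a new reading comes with each control period).
- ctrl.get_image(name): name is "side" or "top"; returns the picture (420x560x3 uint8, red, green, blue); there is no depth.
- ctrl.camera_model(name): a dict with "mtx" (3x3 intrinsics, pixels), "k1" (the pictures are not rectified: a ray, as slopes to the right and down, at radius r is drawn at 1 + k1 r^2 times it, then the intrinsics apply), "xyz" and "orientation" of the camera in the world. Camera axes: x right, y up, looking along -z (the intrinsics and any distortion apply to the point x, -y, -z); pixel columns grow to the right and rows downward; lengths in m; the calibration is good to about 2 mm. A picture is of the moment at which its call begins. camera_model takes no time and is no camera call.
- ctrl.close_job(): hands the job in, once; it reports no verdict.
The state is a dict: "time": time; "joint_positions": joint angles; "qd": joint speeds; "joint_torque": joint torques, N m; "position": TCP position; "tool_rot": TCP orientation; "ft_force": force on the tool from outside, world axes, zero at the start; "torque": the same for the moment, N m; "grip_width": opening from 0.0 (shut) to 1.0 (fully open).
Only numpy, scipy, OpenCV 4.12 (cv2) and the standard library are available. Lean on these libraries where they do the work, as an engineer would, in place of code of your own. Each camera call takes 0.05 s, during which the arm holds its last target.

## Working session

There is one attempt and no reset: what is moved stays moved. The work goes in short steps, Python scripts to look and compute and a shell command to move; the robot and the scene stay as the last step left them, time stands still between calls to the robot, and variables do not carry over. Pictures are saved under pics/ and viewed, and the job is handed in when it is done.

```bash
ls; mkdir -p pics; python3 - <<'E'
from bench import ctrl
import cv2
for n in("side","top"):
    im=ctrl.get_image(n); cv2.imwrite(f"pics/{n}0.png",im[:,:,::-1]); print(n,ctrl.camera_model(n))
print(ctrl.get_state(),ctrl.tip_reach)
E
```

```text
pics
side {'mtx': array([[424.75031838,   0.        , 275.61523164],
       [  0.        , 424.75031838, 206.92615207],
       [  0.        ,   0.        ,   1.        ]]), 'k1': -0.12170960321669139, 'xyz': array([ 0.03033546, -0.79699714,  0.92247025]), 'orientation': array([ 0.80801077, -0.22562692, -0.5542349 ])}
top {'mtx': array([[475.35293364,   0.        , 275.16303967],
       [  0.        , 475.35293364, 201.45042595],
       [  0.        ,   0.        ,   1.        ]]), 'k1': -0.02317579436080328, 'xyz': array([ 4.22729224e-01, -1.13435422e-04,  1.24465880e+00]), 'orientation': array([ 0.04448477, -0.04148753, -1.57664041])}
{'time': 0.1, 'joint_positions': array([-1.17493877,  0.32173594, -0.07007122,  1.45158511,  0.02261014,
        1.37079311, -0.05690462]), 'qd': array([-2.15107827e-04, -1.86218044e-03, -2.31947806e-04, -3.32792798e-03,
       -4.15989382e-04, -2.90561826e-05, -1.49436964e-03]), 'joint_torque': array([-3.34647211e-04, -4.92567945e+01, -4.05844487e-01, -3.13396382e+01,
       -6.40442083e-02,  3.94497660e-02,  8.48318450e-05]), 'position': array([0.24203373, 0.60273605, 0.23556304]), 'tool_rot': array([-5.95966042e-01, -3.08432002e+00,  2.70292431e-03]), 'ft_force': array([ 0.74519895, -0.21535805,  0.30683749]), 'torque': array([-0.03544755,  0.01597846, -0.00944704]), 'grip_width': 0.9988967439305889} 0.014
```

View pics/side0.png

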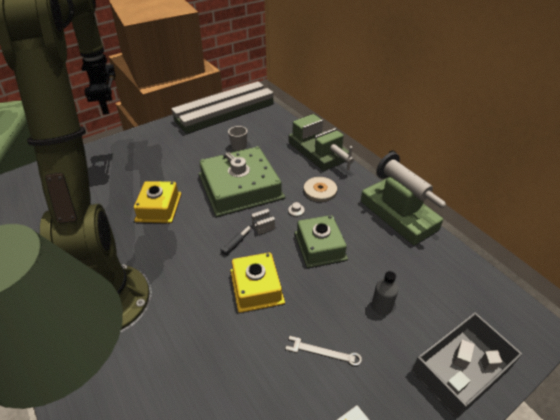

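View pics/top0.png

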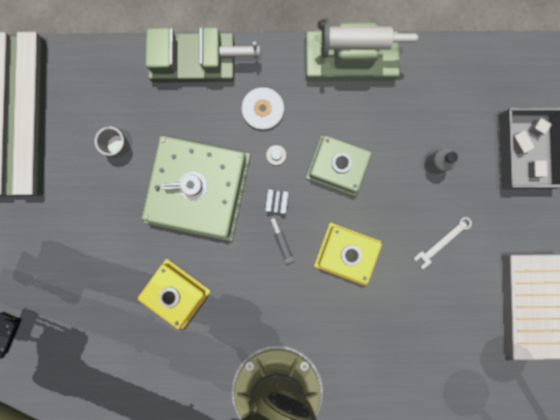

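The side view shows the speed box around (240,178) and the top view has it at (197,187). The green button box is at top (341,163) / side (321,237). The look-alikes to leave alone are the yellow boxes at top (351,254) and (173,296). Next I'll take close crops.

```bash
python3 - <<'E'
import cv2,numpy as np
t=cv2.imread("pics/top0.png");s=cv2.imread("pics/side0.png")
a=cv2.resize(t[130:245,135:255],None,fx=5,fy=5,interpolation=cv2.INTER_CUBIC)
cv2.imwrite("pics/ct.png",a)
b=cv2.resize(s[140:220,190:290],None,fx=7,fy=7,interpolation=cv2.INTER_CUBIC)
cv2.imwrite("pics/cs.png",b)
c=np.hstack([cv2.resize(t[130:200,300:380],(400,350),interpolation=cv2.INTER_CUBIC),cv2.resize(s[205:275,285:365],(400,350),interpolation=cv2.INTER_CUBIC)])
cv2.imwrite("pics/cb.png",c)
E
```

```text
(no output)
```

View pics/ct.png

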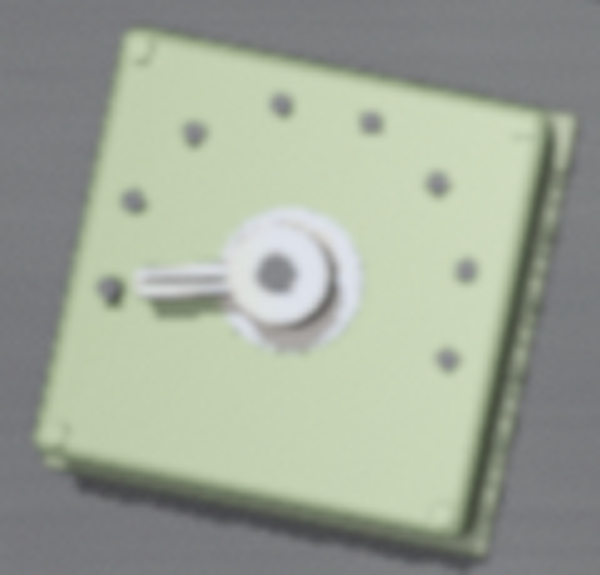

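View pics/cs.png

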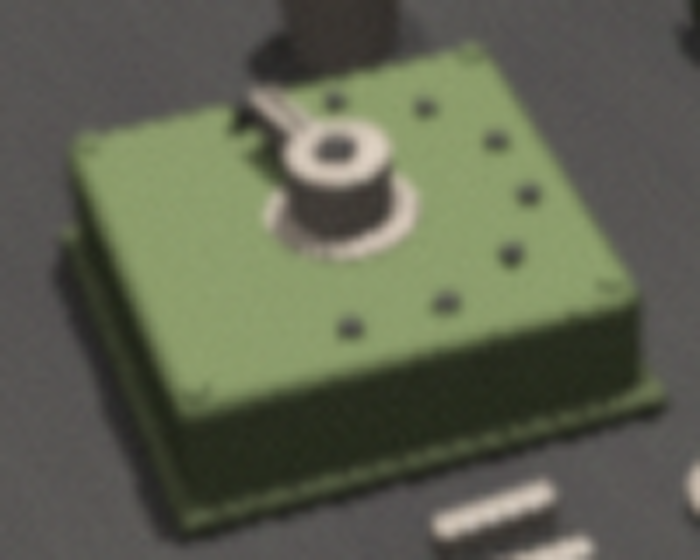

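View pics/cb.png

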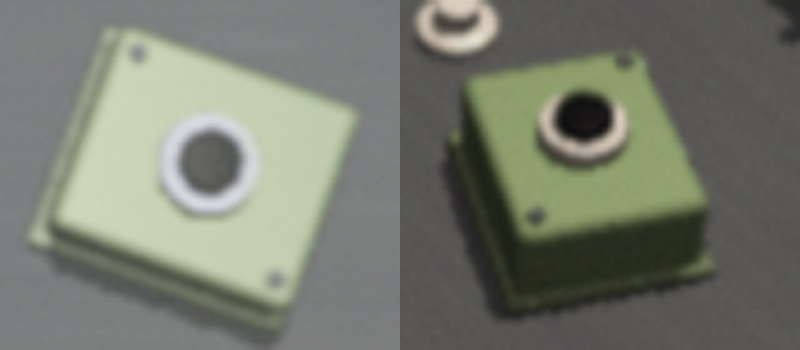

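The arm stands at the tall stud 1, top px (157,188). Clockwise studs 2 to 8 follow, with stud 6 at about top px (222,167). The start button is black in both views, in the green box. Next I'll measure positions.

```bash
cat > h.py <<'E'
import numpy as np,cv2
from bench import ctrl
from scipy.spatial.transform import Rotation as R
def ray(n,uv):
    m=ctrl.camera_model(n);K=m["mtx"]
    d=np.array([-m["k1"],0,0])
    p=np.array([(uv[0]-K[0,2])/K[0,0],(uv[1]-K[1,2])/K[1,1]])
    q=p.copy()
    for _ in range(30): q=p/(1+m["k1"]*(q@q))
    return m["xyz"],R.from_rotvec(m["orientation"]).apply([q[0],-q[1],-1])
def plane(n,uv,z):
    o,d=ray(n,uv); return o+d*(z-o[2])/d[2]
def tri(a,b):
    o1,d1=ray("top",a);o2,d2=ray("side",b)
    d1=d1/np.linalg.norm(d1);d2=d2/np.linalg.norm(d2)
    t=np.linalg.lstsq(np.c_[d1,-d2],o2-o1,rcond=None)[0]
    p,q=o1+t[0]*d1,o2+t[1]*d2
    return (p+q)/2,np.linalg.norm(p-q)
E
python3 - <<'E'
from h import *
C=lambda x,y:(135+(x+.5)/5-.5,130+(y+.5)/5-.5)
S=lambda x,y:(190+(x+.5)/7-.5,140+(y+.5)/7-.5)
T=[(110,290),(134,202),(194,133),(282,105),(372,122),(437,184),(466,270),(448,360)]
P=[]
for i,t in enumerate(T):P.append(plane("top",C(*t),.084 if i==0 else .074))
P=np.array(P)
A=np.c_[2*P[:,:2],np.ones(8)];c=np.linalg.lstsq(A,(P[:,:2]**2).sum(1),rcond=None)[0]
print("centre fit",c[:2],"r",np.sqrt(c[2]+c[:2]@c[:2]))
for i,p in enumerate(P): print(i+1,p.round(4),np.degrees(np.arctan2(p[1]-c[1],p[0]-c[0])).round(1))
# side studs 3..8
SS=[(335,102),(425,107),(496,141),(529,194),(512,255),(447,303),(350,328)]
for i,s in enumerate(SS):print("side",i+2,plane("side",S(*s),.074).round(4),tri(C(*T[i+1]),S(*s)))
print("hub",plane("top",C(276,273),.106),plane("side",S(337,149),.106),tri(C(276,273),S(337,149)))
print("tip",plane("top",C(140,281),.102),tri(C(140,281),S(258,92)))
B=lambda x,y,a,b:(a+(x+.5)/5-.5,b+(y+.5)/5-.5)
bt=B(211,161,300,130);bs=B(184,116,285,205)
print("btn",tri(bt,bs),plane("top",bt,.066),plane("side",bs,.066))
# all bystander places (approx z)
for n,u,z in [("vblock",(277,202),.044),("flange",(276,155),.026),("wheel",(263,108),.018),("bottle",(450,157),.13),("tin",(110,138),.07),("dresser0",(275,222),.02),("dresser1",(289,262),.02)]:print(n,plane("top",u,z).round(3))
print(R.from_rotvec(ctrl.get_state()["tool_rot"]).as_matrix().round(3))
E
```

```text
centre fit [0.52763232 0.20572024] r 0.087319118483058
1 [0.5222 0.2927 0.084 ] 93.6
2 [0.5667 0.2836 0.074 ] 63.3
3 [0.601 0.254 0.074] 33.3
4 [0.6147 0.2102 0.074 ] 3.0
5 [0.6058 0.1654 0.074 ] -27.3
6 [0.5746 0.1331 0.074 ] -57.1
7 [0.5318 0.1188 0.074 ] -87.3
8 [0.4872 0.1277 0.074 ] -117.4
side 2 [0.5645 0.2794 0.074 ] (array([0.56716906, 0.28461697, 0.06985518]), np.float64(0.00014078497284432495))
side 3 [0.5987 0.2505 0.074 ] (array([0.60131778, 0.25483776, 0.07039619]), np.float64(0.0004467044006434262))
side 4 [0.6125 0.2069 0.074 ] (array([0.61507483, 0.2109273 , 0.07049678]), np.float64(0.00035227981658043456))
side 5 [0.6032 0.1623 0.074 ] (array([0.60597961, 0.166133  , 0.070429  ]), np.float64(0.000896352510899196))
side 6 [0.5721 0.1277 0.074 ] (array([0.57545953, 0.13367489, 0.06855925]), np.float64(0.00026274310821534306))
side 7 [0.5295 0.1149 0.074 ] (array([0.53205045, 0.11921854, 0.06990148]), np.float64(0.00021062218457617261))
side 8 [0.4847 0.1244 0.074 ] (array([0.48706652, 0.12827346, 0.07024869]), np.float64(0.0008581792320992356))
hub [0.52794217 0.20703162 0.106     ] [0.52672758 0.20567137 0.106     ] (array([0.52786232, 0.20741332, 0.10449428]), np.float64(0.0004881454284661561))
tip [0.52487711 0.27360195 0.102     ] (array([0.52366733, 0.2749537 , 0.09929522]), np.float64(0.003225549981280231))
btn (array([ 0.58381164, -0.16356532,  0.07502566]), np.float64(0.000547752410664872)) [ 0.58529629 -0.16496989  0.066     ] [ 0.58943753 -0.15672104  0.066     ]
vblock [ 0.487 -0.003  0.044]
flange [ 0.61  -0.001  0.026]
wheel [0.735 0.032 0.018]
bottle [ 0.586 -0.413  0.13 ]
tin [0.649 0.414 0.07 ]
dresser0 [0.437 0.003 0.02 ]
dresser1 [ 0.334 -0.032  0.02 ]
[[-0.928  0.373 -0.001]
 [ 0.373  0.928 -0.002]
 [-0.    -0.002 -1.   ]]
```

```bash
cat >> h.py <<'E'
Cc=np.array([.528,.2062])
def pose_for(alpha,off,r=.055,z=.103):
    """alpha deg: arm angle; off m: finger centre behind arm centreline (ccw side)"""
    a=np.radians(alpha);e=np.array([np.cos(a),np.sin(a)]);t=np.array([-e[1],e[0]])
    p=Cc+r*e+off*t
    x=np.array([t[0],t[1],0]);zz=np.array([0,0,-1.]);y=np.cross(zz,x)   # tool -x = cw tangent
    return np.r_[p,z],np.c_[x,y,zz]
def delta(P,M):
    s=ctrl.get_state();R0=R.from_rotvec(s["tool_rot"])
    print("t",s["time"],"pos",s["position"].round(4),"shift mm",(R0.inv().apply(P-s["position"])*1000).round(1),"turn",(R0.inv()*R.from_matrix(M)).as_rotvec().round(3))
E
python3 - <<'E'
from h import *
P,M=pose_for(93.3,.0265); print(P); delta(P,M); P[2]=.2356; delta(P,M)
E
```

```text
[0.49837792 0.25958335 0.103     ]
t 0.1 pos [0.242  0.6027 0.2356] shift mm [-365.7 -222.7  133. ] turn [-0.002 -0.    -0.439]
t 0.1 pos [0.242  0.6027 0.2356] shift mm [-365.7 -223.     0.4] turn [-0.002 -0.    -0.439]
```

```bash
python3 -m handwheel '[[-40,-24,0,0,0,-0.1,1],[-85,-52,0,0,0,-0.2,1],[-130,-79,0,0,0,-0.3,1],[-175,-107,0,0,0,-0.4,1],[-220,-134,0,0,0,-0.439,1],[-265,-162,0,0,0,-0.439,1],[-310,-189,0,0,0,-0.439,1],[-345,-210,0,0,0,-0.439,1],[-366,-223,0,0,0,-0.439,1],[-366,-223,0,0,0,-0.439,1],[-366,-223,0,0,0,-0.439,1]]' 10
python3 - <<'E'
from h import *
P,M=pose_for(93.3,.0265); delta(P,M)
E
```

```text
time: 1.48
position: [0.4977, 0.2613, 0.2363]
tool_rot: [0.093, -3.139, -0.001]
ft_force: [-0.1, 0.2, 0.4]
grip_width: 0.004
t 1.475 pos [0.4977 0.2613 0.2363] shift mm [ -0.7  -1.9 133.3] turn [ 0.001 -0.001  0.001]
```

```bash
python3 -m handwheel '[[0,-1,30,0,0,0,1],[0,-2,60,0,0,0,1],[0,-2,90,0,0,0,1],[0,-2,110,0,0,0,1],[0,-2,125,0,0,0,1],[0,-2,133,0,0,0,1],[0,-2,133,0,0,0,1],[0,-2,133,0,0,0,1]]'
python3 - <<'E'
from h import *
s=ctrl.get_image("side");t=ctrl.get_image("top")
a=np.hstack([cv2.resize(t[130:245,135:255],(390,375),interpolation=cv2.INTER_CUBIC),cv2.resize(s[130:220,190:290],(410,375),interpolation=cv2.INTER_CUBIC)])
cv2.imwrite("pics/p1.png",a[:,:,::-1])
P,M=pose_for(93.3-20.5,.0165); delta(P,M)
E
```

```text
time: 2.48
position: [0.4994, 0.2583, 0.1044]
tool_rot: [-0.09, 3.139, 0.001]
ft_force: [-0.2, 0.1, -0.0]
grip_width: 0.003
t 2.575 pos [0.4994 0.2582 0.1044] shift mm [-29.3   3.8   1.5] turn [0.001 0.001 0.357]
```

View pics/p1.png

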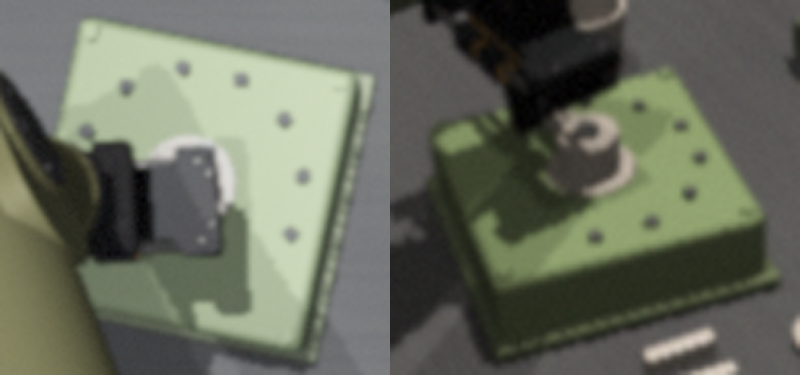

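The finger is behind the arm, and the hand hides the arm in both views. I'll push the first click in small moves and watch the force.

```bash
python3 -m handwheel '[[-4,0,0,0,0,0.05,1],[-8,1,0,0,0,0.1,1],[-12,1,0,0,0,0.15,1],[-15,2,0,0,0,0.2,1],[-18,2,0,0,0,0.24,1]]'; python3 -c "
from h import *
P,M=pose_for(93.3-20.5,.0165); delta(P,M)"
```

```text
time: 3.2
position: [0.5166, 0.2616, 0.1041]
tool_rot: [-0.288, -3.128, -0.002]
ft_force: [-2.3, 2.1, 1.9]
grip_width: 0.011
t 3.2 pos [0.5166 0.2616 0.1041] shift mm [-11.4   4.1   1.1] turn [ 0.001 -0.     0.116]
```

```bash
python3 -m handwheel '[[-2,1,0,0,0,0.03,1],[-4,2,0,0,0,0.06,1],[-6,3,0,0,0,0.09,1],[-8,3,0,0,0,0.116,1],[-8,3,0,0,0,0.116,1]]'; python3 -c "
from h import *
P,M=pose_for(93.3-20.5,.0165); delta(P,M)"; python3 -m handwheel '[[-2,1,0,0,0,0,1],[-3,1,0,0,0,0,1],[-3,1,0,0,0,0,1]]'
python3 - <<'E'
from h import *
s=ctrl.get_image("side");t=ctrl.get_image("top")
a=np.hstack([cv2.resize(t[130:245,135:255],(390,375),interpolation=cv2.INTER_CUBIC),cv2.resize(s[130:220,190:290],(410,375),interpolation=cv2.INTER_CUBIC)])
cv2.imwrite("pics/p2.png",a[:,:,::-1])
P,M=pose_for(93.3-20.5,.0165); delta(P,M)
P,M=pose_for(93.3-20.5-30,.0165); delta(P,M)
E
```

```text
time: 3.82
position: [0.5255, 0.2622, 0.1035]
tool_rot: [0.469, 3.106, -0.0]
ft_force: [-0.7, 0.5, -0.2]
grip_width: 0.002
t 3.825 pos [0.5255 0.2622 0.1035] shift mm [-2.4  2.3  0.5] turn [-0.     0.     0.001]
time: 4.2
position: [0.5285, 0.2624, 0.1036]
tool_rot: [0.468, 3.106, 0.0]
ft_force: [0.6, 0.8, 0.2]
grip_width: 0.006
t 4.3 pos [0.5283 0.2625 0.1036] shift mm [0.1 1.1 0.6] turn [ 0.    -0.     0.001]
t 4.3 pos [0.5283 0.2625 0.1036] shift mm [-29.6   2.    0.6] turn [ 0.    -0.     0.525]
```

View pics/p2.png

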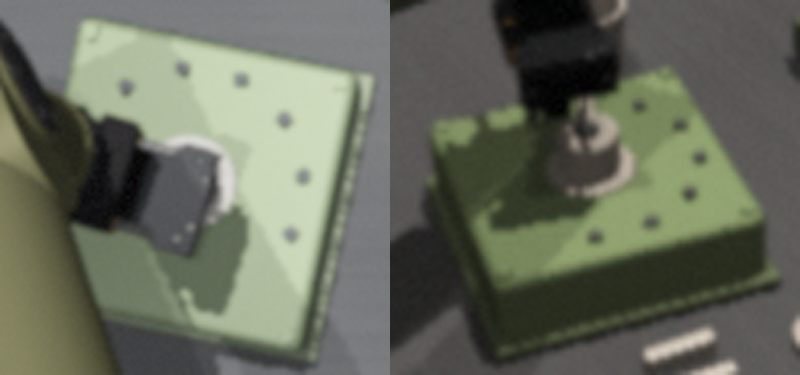

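The force has dropped to about 0. In the side view the arm points straight up from the hub at crop (585,110), which is stud 2's direction. On to the second click.

```bash
python3 -m handwheel '[[-4,0,0,0,0,0.07,1],[-8,0,0,0,0,0.14,1],[-12,0,0,0,0,0.21,1],[-15,0,0,0,0,0.27,1],[-18,0,0,0,0,0.33,1],[-20,1,0,0,0,0.37,1]]'; python3 -m handwheel '[[-2,1,0,0,0,0.04,1],[-4,1,0,0,0,0.08,1],[-6,1,0,0,0,0.12,1],[-8,1,0,0,0,0.155,1],[-9,1,0,0,0,0.155,1],[-9,1,0,0,0,0.155,1]]'
python3 - <<'E'
from h import *
s=ctrl.get_image("side");t=ctrl.get_image("top")
a=np.hstack([cv2.resize(t[130:245,135:255],(390,375),interpolation=cv2.INTER_CUBIC),cv2.resize(s[130:220,190:290],(410,375),interpolation=cv2.INTER_CUBIC)])
cv2.imwrite("pics/p3.png",a[:,:,::-1])
P,M=pose_for(93.3-20.5-30,.0165); delta(P,M)
P,M=pose_for(93.3-20.5-60,.0165); delta(P,M)
E
```

```text
time: 5.05
position: [0.547, 0.2579, 0.1035]
tool_rot: [-1.032, -2.966, 0.001]
ft_force: [-2.4, 0.9, 0.8]
grip_width: 0.007
time: 5.8
position: [0.5555, 0.2527, 0.1036]
tool_rot: [1.258, 2.879, 0.0]
ft_force: [-0.2, -0.5, -0.9]
grip_width: 0.004
t 5.9 pos [0.5554 0.2528 0.1036] shift mm [0.9 3.2 0.6] turn [ 0. -0.  0.]
t 5.9 pos [0.5554 0.2528 0.1036] shift mm [-28.8   4.1   0.6] turn [ 0.    -0.     0.524]
```

View pics/p3.png

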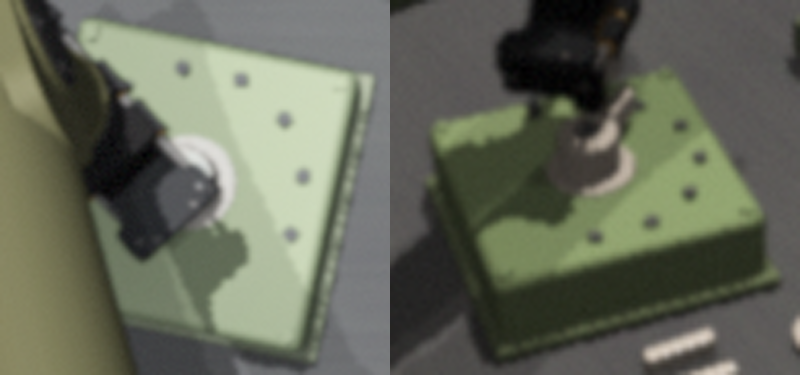

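In the side crop the arm now points at stud 3, (640,105). Third click.

```bash
python3 -m handwheel '[[-4,0,0,0,0,0.07,1],[-8,1,0,0,0,0.14,1],[-12,1,0,0,0,0.21,1],[-15,2,0,0,0,0.27,1],[-18,2,0,0,0,0.33,1],[-20,3,0,0,0,0.37,1]]'; python3 -m handwheel '[[-2,1,0,0,0,0.04,1],[-4,2,0,0,0,0.08,1],[-6,3,0,0,0,0.12,1],[-8,4,0,0,0,0.155,1],[-9,4,0,0,0,0.155,1],[-9,4,0,0,0,0.155,1]]'
python3 - <<'E'
from h import *
s=ctrl.get_image("side");t=ctrl.get_image("top")
a=np.hstack([cv2.resize(t[130:245,135:255],(390,375),interpolation=cv2.INTER_CUBIC),cv2.resize(s[130:220,190:290],(410,375),interpolation=cv2.INTER_CUBIC)])
cv2.imwrite("pics/p4.png",a[:,:,::-1])
P,M=pose_for(93.3-20.5-60,.0165); delta(P,M)
P,M=pose_for(93.3-20.5-90,.0165); delta(P,M)
print(ctrl.get_state()["joint_positions"])
E
```

```text
time: 6.65
position: [0.5705, 0.2408, 0.1034]
tool_rot: [-1.766, -2.597, 0.0]
ft_force: [-0.5, 1.4, 0.5]
grip_width: 0.006
time: 7.4
position: [0.5783, 0.2331, 0.1036]
tool_rot: [1.962, 2.454, 0.0]
ft_force: [-0.6, -0.6, -1.0]
grip_width: 0.009
t 7.5 pos [0.5782 0.2333 0.1036] shift mm [1.2 0.  0.6] turn [ 0.    -0.    -0.001]
t 7.5 pos [0.5782 0.2333 0.1036] shift mm [-28.5   1.    0.6] turn [ 0.    -0.     0.522]
[-0.73971734  0.37320591  0.38567551  1.68855598 -0.15387398  1.10966202
 -0.08711627]
```

View pics/p4.png

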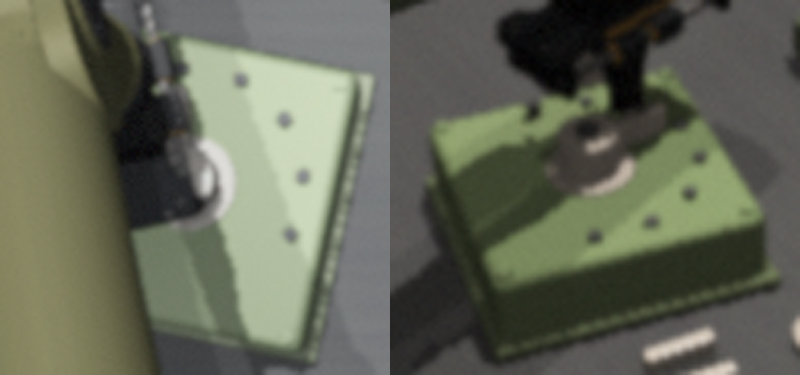

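The arm now covers stud 4, with its end at side crop (660,115). Fourth click.

```bash
python3 -m handwheel '[[-4,0,0,0,0,0.07,1],[-8,0,0,0,0,0.14,1],[-12,0,0,0,0,0.21,1],[-15,0,0,0,0,0.27,1],[-18,0,0,0,0,0.33,1],[-20,0,0,0,0,0.37,1]]'; python3 -m handwheel '[[-2,0,0,0,0,0.04,1],[-4,0,0,0,0,0.08,1],[-6,1,0,0,0,0.12,1],[-8,1,0,0,0,0.153,1],[-9,1,0,0,0,0.153,1],[-9,1,0,0,0,0.153,1]]'
python3 - <<'E'
from h import *
s=ctrl.get_image("side");t=ctrl.get_image("top")
a=np.hstack([cv2.resize(t[130:245,135:255],(390,375),interpolation=cv2.INTER_CUBIC),cv2.resize(s[130:220,190:290],(410,375),interpolation=cv2.INTER_CUBIC)])
cv2.imwrite("pics/p5.png",a[:,:,::-1])
P,M=pose_for(93.3-20.5-90,.0165); delta(P,M)
P,M=pose_for(93.3-20.5-120,.0165); delta(P,M)
print(ctrl.get_state()["joint_positions"])
E
```

```text
time: 8.25
position: [0.583, 0.2146, 0.1038]
tool_rot: [-2.38, -2.05, -0.003]
ft_force: [0.6, 1.8, -0.2]
grip_width: 0.006
time: 9.0
position: [0.5822, 0.2046, 0.1036]
tool_rot: [-2.529, -1.863, 0.0]
ft_force: [0.6, -0.3, 0.2]
grip_width: 0.004
t 9.1 pos [0.5823 0.2048 0.1036] shift mm [1.8 2.8 0.6] turn [-0.    -0.    -0.001]
t 9.1 pos [0.5823 0.2048 0.1036] shift mm [-27.9   3.6   0.6] turn [-0.    -0.     0.523]
[-0.77782576  0.37236772  0.48606738  1.70782385 -0.19114859  1.10860725
 -0.5351405 ]
```

View pics/p5.png

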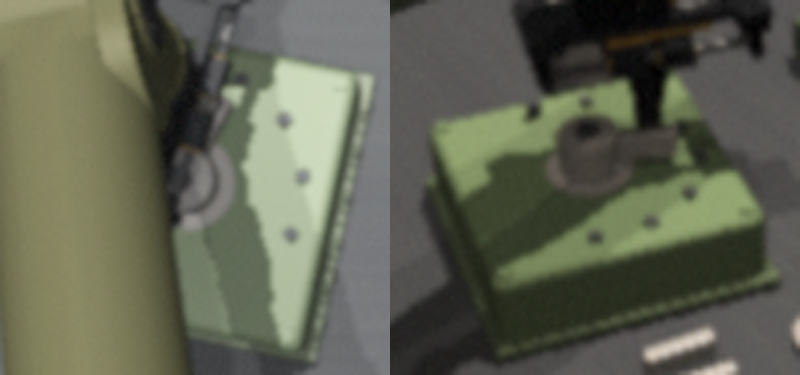

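```bash
cat >> h.py <<'E'
def proj(n,p):
    m=ctrl.camera_model(n);K=m["mtx"];c=R.from_rotvec(m["orientation"]).inv().apply(np.asarray(p)-m["xyz"])
    s=np.array([c[0]/-c[2],-c[1]/-c[2]]);s=s*(1+m["k1"]*(s@s));return K[:2,:2]@s+K[:2,2]
E
python3 - <<'E'
from h import *
for a in (3.3,-17,-26.7,-56.7):
    e=np.array([np.cos(np.radians(a)),np.sin(np.radians(a))])
    p=np.r_[Cc+.07*e,.102]; u=proj("side",p); print(a,u,"crop",390+(u[0]-190)*4.1,(u[1]-130)*375/90)
im=cv2.imread("pics/p5.png")[60:260,500:760];im=cv2.convertScaleAbs(im,alpha=1.8);cv2.imwrite("pics/p5z.png",cv2.resize(im,None,fx=3,fy=3))
E
```

```text
3.3 [255.81008197 153.8764712 ] crop 659.82133606549 99.4852966813518
-17 [258.92578673 157.7558508 ] crop 672.5957255888327 115.64937833418749
-26.7 [259.54248734 159.84690589] crop 675.124198085007 124.36210786745944
-56.7 [257.56912863 166.53612253] crop 667.0334273818238 152.23384389180788
```

View pics/p5z.png

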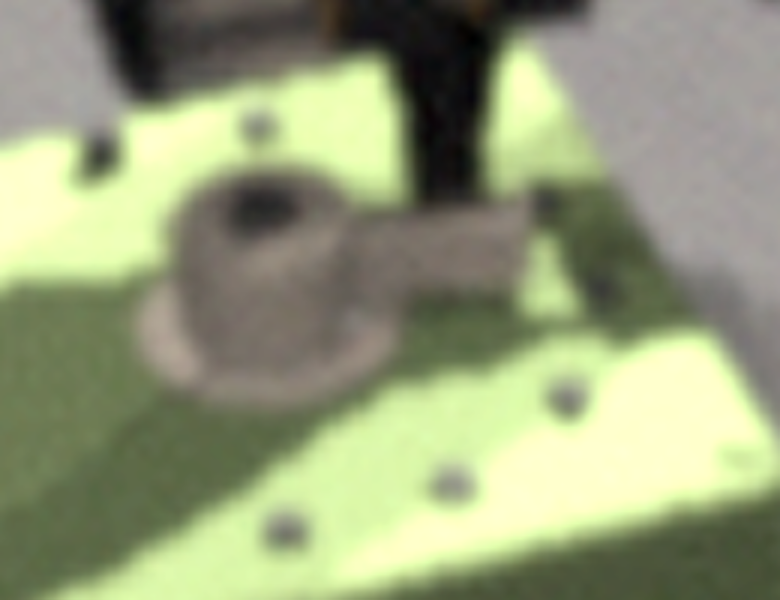

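The arm's end, at about crop (677,128), matches the stud 5 prediction of (675,124). Fifth and last click.

```bash
python3 -m handwheel '[[-4,0,0,0,0,0.07,1],[-8,1,0,0,0,0.14,1],[-12,1,0,0,0,0.21,1],[-15,2,0,0,0,0.27,1],[-18,2,0,0,0,0.33,1],[-20,2,0,0,0,0.37,1]]'; python3 -m handwheel '[[-2,0,0,0,0,0.04,1],[-4,1,0,0,0,0.08,1],[-6,1,0,0,0,0.12,1],[-8,2,0,0,0,0.153,1],[-8,2,0,0,0,0.153,1],[-8,2,0,0,0,0.153,1]]'
python3 - <<'E'
from h import *
s=ctrl.get_image("side")
cv2.imwrite("pics/p6.png",cv2.resize(cv2.convertScaleAbs(s[130:220,190:290],alpha=1.5),(700,600),interpolation=cv2.INTER_CUBIC)[:,:,::-1])
P,M=pose_for(93.3-20.5-120,.0165); delta(P,M)
print(ctrl.get_state()["joint_positions"],ctrl.get_state()["ft_force"])
for a in (-26.7,-47,-56.7):
    e=np.array([np.cos(np.radians(a)),np.sin(np.radians(a))])
    u=proj("side",np.r_[Cc+.07*e,.102]); print(a,"crop",(u[0]-190)*7,(u[1]-130)*6.67)
E
```

```text
time: 9.85
position: [0.5782, 0.1859, 0.1037]
tool_rot: [-2.829, -1.365, -0.001]
ft_force: [0.4, 1.3, -0.2]
grip_width: 0.009
time: 10.6
position: [0.5749, 0.1776, 0.1036]
tool_rot: [-2.925, -1.146, -0.0]
ft_force: [0.0, -0.4, -0.5]
grip_width: 0.01
t 10.65 pos [0.5749 0.1776 0.1036] shift mm [1.5 2.2 0.6] turn [-0. -0.  0.]
[-0.83151433  0.35494093  0.58903675  1.75058882 -0.21829489  1.10169309
 -0.9955784 ] [-0.04499773 -0.50388045  0.41546125]
-26.7 crop 486.79741136464634 199.07886227422907
-47 crop 481.9574415962261 229.4756134197305
-56.7 crop 472.98390040799194 243.69593730200606
```

View pics/p6.png

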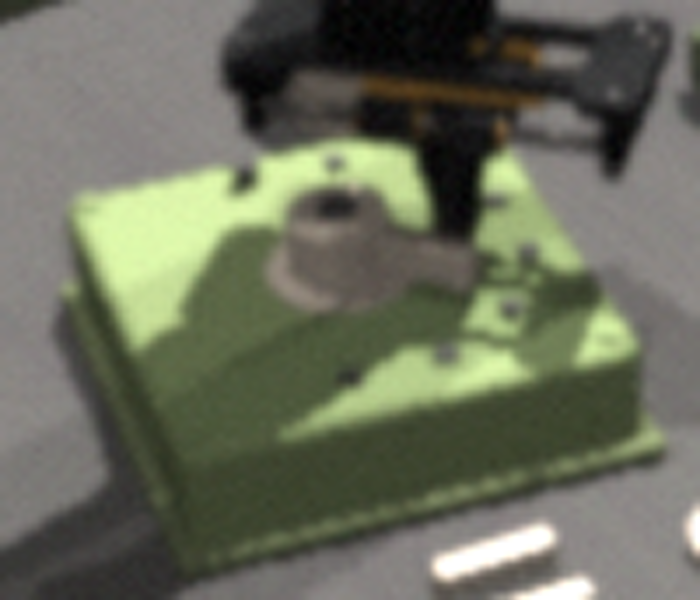

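The arm's end at about (475,248) matches stud 6's predicted (473,244), and the force is near 0. Backing off, rising, then looking again.

```bash
python3 -m handwheel '[[5,0,0,0,0,0,1],[12,0,0,0,0,0,1],[15,0,-10,0,0,0,1],[15,0,-50,0,0,0,1],[15,0,-90,0,0,0,1],[15,0,-130,0,0,0,1],[15,0,-130,0,0,0,1]]'
python3 - <<'E'
from h import *
P=np.array([.6,-.03,.2336]); M=R.from_rotvec(ctrl.get_state()["tool_rot"]).as_matrix(); delta(P,M)
P=np.array([.584,-.1645,.2336]);  delta(P,M)
E
```

```text
time: 11.52
position: [0.5883, 0.1881, 0.2383]
tool_rot: [-2.925, -1.146, -0.012]
ft_force: [0.1, 0.2, -0.1]
grip_width: 0.005
t 11.525 pos [0.5883 0.1881 0.2383] shift mm [-139.6  168.     4.1] turn [-0. -0.  0.]
t 11.525 pos [0.5883 0.1881 0.2383] shift mm [-242.7  255.9    3.5] turn [-0. -0.  0.]
```

```bash
python3 - <<'E'
from h import *
t=ctrl.get_image("top")
cv2.imwrite("pics/t7.png",cv2.resize(t[120:250,135:385],(800,416),interpolation=cv2.INTER_CUBIC)[:,:,::-1])
T=cv2.imread("pics/top0.png");S=cv2.imread("pics/side0.png")
out={}
for n,im,(y0,y1,x0,x1),th in(("top",T,(145,182,322,362),(110,205)),("side",S,(215,250,303,342),(45,135))):
    k=8
    g=cv2.resize(cv2.cvtColor(im[y0:y1,x0:x1],cv2.COLOR_BGR2GRAY),None,fx=k,fy=k,interpolation=cv2.INTER_CUBIC)
    sat=cv2.resize(cv2.cvtColor(im[y0:y1,x0:x1],cv2.COLOR_BGR2HSV)[:,:,1],None,fx=k,fy=k,interpolation=cv2.INTER_CUBIC)
    cv2.imwrite(f"pics/b_{n}.png",cv2.resize(im[y0:y1,x0:x1],None,fx=16,fy=16,interpolation=cv2.INTER_CUBIC))
    for nm,m in(("disc",(g<th[0])),):
        cs,_=cv2.findContours(m.astype(np.uint8),cv2.RETR_LIST,cv2.CHAIN_APPROX_NONE)
        H,W=g.shape
        cs=[c for c in cs if len(c)>40]
        for c in cs:
            e=cv2.fitEllipse(c); 
            if abs(e[0][0]-W/2)<60 and abs(e[0][1]-H/2)<60:
                u=(x0+(e[0][0]+.5)/k-.5,y0+(e[0][1]+.5)/k-.5);print(n,nm,u,np.array(e[1])/k,e[2]);out[n]=u
print(tri(out["top"],out["side"]))
E
python3 -c "
import cv2,numpy as np
a=cv2.imread('pics/b_top.png');b=cv2.imread('pics/b_side.png')
h=min(a.shape[0],b.shape[0]);o=np.hstack([a[:h],b[:h]]);print(o.shape);cv2.imwrite('pics/b2.png',cv2.resize(o,(800,int(h*800/o.shape[1]))))"
```

```text
top disc (341.6818313598633, 162.0950813293457) [10.79838657 11.44261551] 22.011754989624023
side disc (321.2952709197998, 228.00379753112793) [ 8.404459   10.16786861] 86.89409637451172
(array([ 0.58333849, -0.16345602,  0.07434375]), np.float64(0.00016671965116489456))
(560, 1264, 3)
```

View pics/b2.png

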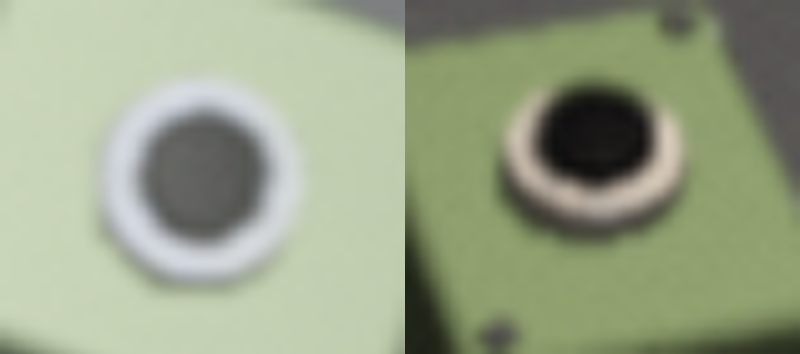

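View pics/t7.png

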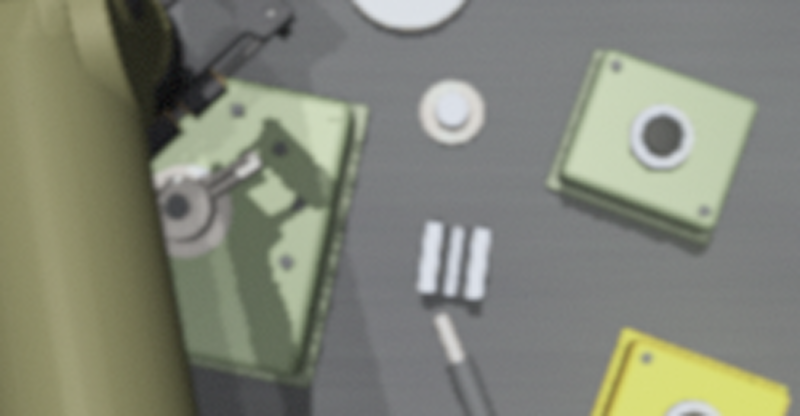

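The top crop shows the selector's arm at stud 6, (280,148), with studs 7 and 8 beyond it. The black button is at (662,135), its top measured at (0.583,-0.1635,0.074), a few mm proud of the collar. The two shut fingertips are about as wide as the disc, so I'll half open the jaws and press with one fingertip, the tool's +y finger. That keeps it off the collar.

```bash
python3 - <<'E'
from h import *
M=R.from_rotvec(ctrl.get_state()["tool_rot"]).as_matrix();M2=pose_for(-47.2,0)[1];print(M.round(3),M2.round(3))
P=np.r_[np.array([.5833,-.1635])-.029*M2[:2,1],.2]; print(P);delta(P,M2)
E
```

```text
[[ 0.734  0.679  0.004]
 [ 0.679 -0.734  0.002]
 [ 0.004  0.001 -1.   ]] [[ 0.734  0.679  0.   ]
 [ 0.679 -0.734  0.   ]
 [ 0.     0.    -1.   ]]
[ 0.5635962  -0.14222183  0.2       ]
t 11.575 pos [0.587  0.1879 0.2358] shift mm [-241.5  226.3   35.2] turn [ 0.001 -0.004 -0.   ]
```

```bash
python3 -m handwheel '[[-25,24,0,0,0,0,1],[-60,56,0,0,0,0,0.5],[-95,89,0,0,0,0,0],[-130,122,5,0,0,0,0],[-165,154,15,0,0,0,0],[-200,187,25,0,0,0,0],[-225,211,33,0,0,0,0],[-241,226,35,0,0,0,0],[-241,226,35,0,0,0,0],[-241,226,35,0,0,0,0]]'
python3 - <<'E'
from h import *
M2=pose_for(-47.2,0)[1]
w=ctrl.get_state()["grip_width"]; o=w*.0435+.007; print(w,o)
P=np.r_[np.array([.5833,-.1635])-o*M2[:2,1],.1]; print(P);delta(P,M2)
E
```

```text
time: 12.82
position: [0.5626, -0.1403, 0.198]
tool_rot: [-2.923, -1.148, 0.001]
ft_force: [0.8, 0.3, -0.1]
grip_width: 0.5
0.4996226207258368 0.028733584001573897
[ 0.56377722 -0.14241731  0.1       ]
t 12.825 pos [ 0.5626 -0.1403  0.198 ] shift mm [-0.5  2.5 98. ] turn [-0.001  0.     0.001]
```

```bash
python3 -m handwheel '[[0,2,30,0,0,0,0],[-1,3,60,0,0,0,0],[-1,3,80,0,0,0,0],[-1,3,94,0,0,0,0],[-1,3,98,0,0,0,0],[-1,3,98,0,0,0,0],[-1,3,98,0,0,0,0]]'
python3 - <<'E'
from h import *
s=ctrl.get_image("side");t=ctrl.get_image("top")
a=np.hstack([cv2.resize(t[120:205,290:390],(400,340),interpolation=cv2.INTER_CUBIC),cv2.resize(s[190:275,270:370],(400,340),interpolation=cv2.INTER_CUBIC)])
cv2.imwrite("pics/p8.png",a[:,:,::-1])
M2=pose_for(-47.2,0)[1]
P=np.r_[np.array([.5833,-.1635])-.0287*M2[:2,1],.082]; delta(P,M2)
E
```

```text
time: 13.7
position: [0.5645, -0.145, 0.1015]
tool_rot: [2.925, 1.146, 0.002]
ft_force: [-0.3, 0.6, -0.3]
grip_width: 0.501
t 13.8 pos [ 0.5644 -0.1449  0.1013] shift mm [ 1.3 -2.2 19.3] turn [ 0.001 -0.001 -0.   ]
```

View pics/p8.png

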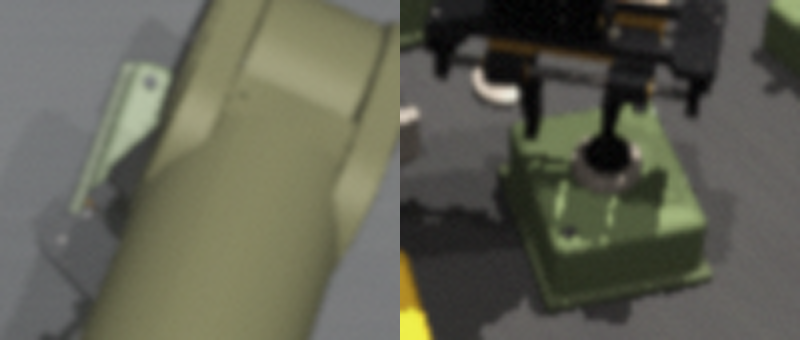

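The side view shows one fingertip straight above the button, at crop (608,130). I'll correct by 1 to 2 mm and press in small steps.

```bash
python3 -m handwheel '[[1,-2,4,0,0,0,0],[1,-2,8,0,0,0,0],[1,-2,11,0,0,0,0],[1,-2,12,0,0,0,0],[1,-2,12,0,0,0,0]]'; python3 -m handwheel '[[0,0,1,0,0,0,0],[0,0,2,0,0,0,0],[0,0,3,0,0,0,0],[0,0,4,0,0,0,0],[0,0,4,0,0,0,0]]'
```

```text
time: 14.42
position: [0.5637, -0.1425, 0.0903]
tool_rot: [-2.924, -1.146, -0.002]
ft_force: [-4.8, 2.1, 14.5]
grip_width: 0.498
time: 15.05
position: [0.5639, -0.1426, 0.0898]
tool_rot: [-2.923, -1.144, -0.004]
ft_force: [-14.2, 5.8, 37.3]
grip_width: 0.497
```

The force rose to 37 N with the tip at 0.076, which is stiff. I'll ease off and look.

```bash
python3 -m handwheel '[[0,0,-3,0,0,0,0],[0,0,-4,0,0,0,0]]'; 
python3 - <<'E'
from h import *
s=ctrl.get_image("side")
cv2.imwrite("pics/p9.png",cv2.resize(s[195:275,270:370],(750,600),interpolation=cv2.INTER_CUBIC)[:,:,::-1])
E
```

```text
time: 15.3
position: [0.5636, -0.1425, 0.0904]
tool_rot: [-2.924, -1.146, -0.002]
ft_force: [-2.3, 1.8, 9.7]
grip_width: 0.499
```

View pics/p9.png

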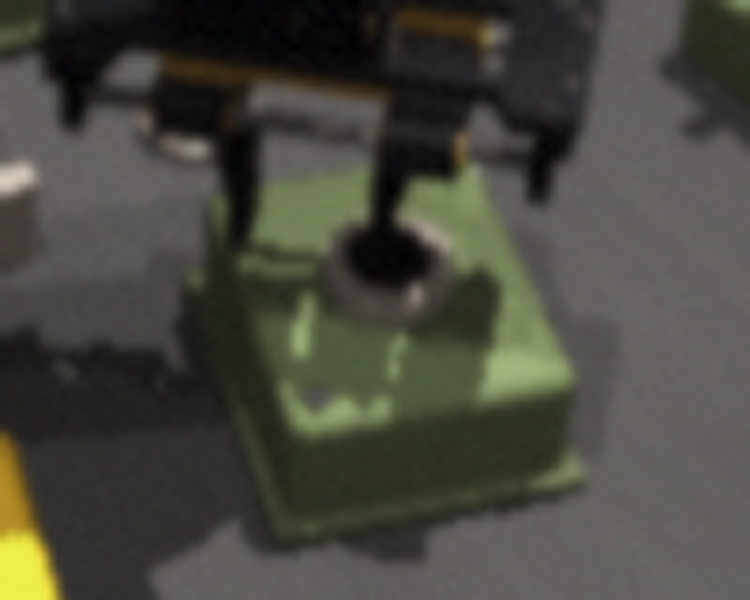

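The disc now sits centred in its collar, at crop (385,258), so it looks pressed. I'll check with the spring's travel, raising slowly and reading the force.

```bash
for i in 1 2 3 4 5 6; do python3 -m handwheel '[[0,0,-1,0,0,0,0],[0,0,-1.5,0,0,0,0]]' | egrep 'pos|ft_f'; done
```

```text
position: [0.5636, -0.1424, 0.0906]
ft_force: [-0.3, 0.3, 5.0]
position: [0.5635, -0.1425, 0.0917]
ft_force: [-0.5, 1.2, 3.6]
position: [0.5635, -0.1425, 0.0931]
ft_force: [0.6, 2.0, 3.3]
position: [0.5635, -0.1425, 0.0946]
ft_force: [1.6, 1.1, 3.2]
position: [0.563, -0.1428, 0.0959]
ft_force: [0.6, 0.8, 0.7]
position: [0.5623, -0.1429, 0.0971]
ft_force: [-0.5, 0.5, -0.0]
```

The spring force held over about 5 mm of travel and then vanished, so it works as a button. I'll repeat in finer steps to be sure of the full 6 mm.

```bash
for i in 1 2 3 4 5 6 7 8 9 10 11 12; do python3 -m handwheel '[[0,0,0.4,0,0,0,0],[0,0,0.7,0,0,0,0],[0,0,0.7,0,0,0,0]]' | egrep 'pos|ft_f' | tr '\n' ' '; echo; done
```

```text
position: [0.5631, -0.1426, 0.0967] ft_force: [-0.1, 0.3, 1.0] 
position: [0.5632, -0.1426, 0.0963] ft_force: [-1.5, -0.7, 1.3] 
position: [0.5632, -0.1426, 0.0955] ft_force: [-1.0, -0.1, 2.2] 
position: [0.5632, -0.1427, 0.0948] ft_force: [-0.9, -0.4, 1.1] 
position: [0.5632, -0.1426, 0.0941] ft_force: [-1.0, 0.4, 2.3] 
position: [0.5633, -0.1426, 0.0934] ft_force: [-1.5, -0.7, 2.9] 
position: [0.5632, -0.1427, 0.0927] ft_force: [-1.7, -0.1, 3.8] 
position: [0.5632, -0.1427, 0.092] ft_force: [-2.3, -0.4, 5.5] 
position: [0.5632, -0.1426, 0.0913] ft_force: [-1.4, 0.5, 4.2] 
position: [0.5632, -0.1426, 0.0906] ft_force: [-2.2, 0.3, 5.6] 
position: [0.5633, -0.1427, 0.0904] ft_force: [-3.9, 1.2, 8.1] 
position: [0.5633, -0.1427, 0.0903] ft_force: [-5.3, 1.5, 12.2]
```

First touch was at about z 0.0965 and the hard stop at 0.0904. That is 6 mm with about 5 N at the stop, so the press is full. Now I'll release, rise clear and do the final checks.

```bash
python3 -m handwheel '[[0,0,-3,0,0,0,0],[0,0,-8,0,0,0,0],[0,0,-20,0,0,0,0],[0,0,-50,0,0,0,0],[0,0,-90,0,0,0,0],[0,0,-130,0,0,0,0],[-20,-20,-150,0,0,0,0],[-20,-20,-150,0,0,0,0],[-20,-20,-150,0,0,0,0],[-20,-20,-150,0,0,0,0]]'
python3 - <<'E'
from h import *
s=ctrl.get_image("side");t=ctrl.get_image("top")
cv2.imwrite("pics/p10.png",np.hstack([cv2.resize(t[120:250,135:385],(400,208)),cv2.resize(s[130:270,190:370],(400,311))[:208]])[:,:,::-1])
cv2.imwrite("pics/p11.png",cv2.resize(s[120:280,180:380],(800,640))[:600,:,::-1])
cv2.imwrite("pics/p12.png",cv2.resize(t[100:250,100:300],(800,600))[:,:,::-1])
E
```

```text
time: 22.6
position: [0.535, -0.1411, 0.2382]
tool_rot: [-2.925, -1.147, 0.002]
ft_force: [0.1, -0.2, -0.1]
grip_width: 0.496
```

View pics/p11.png

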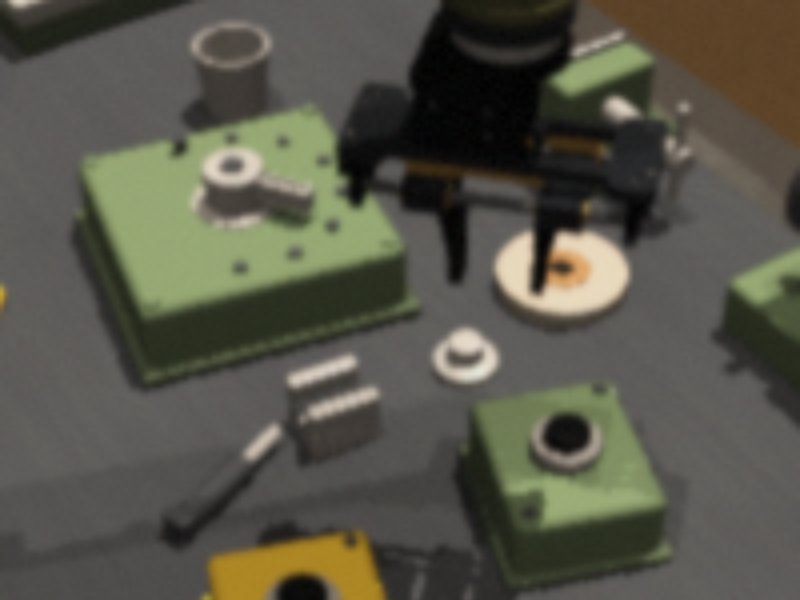

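View pics/p12.png

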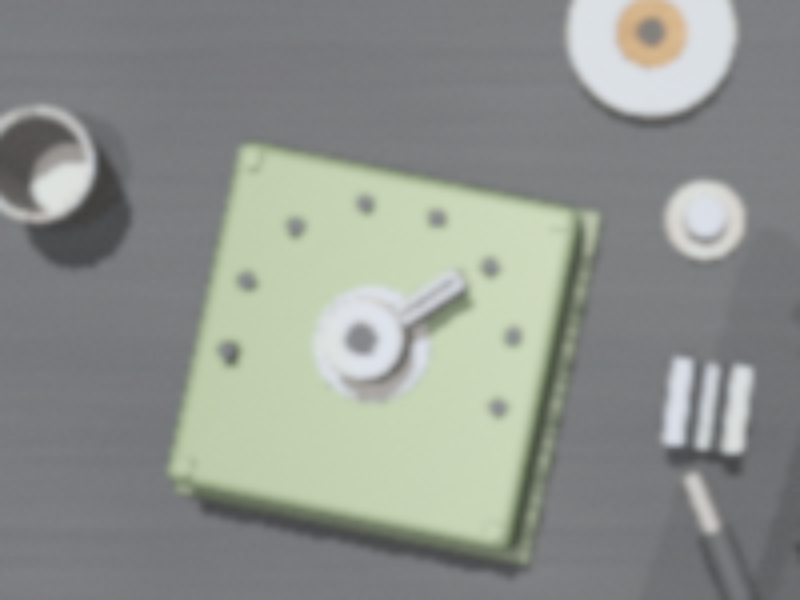

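The top crop shows the selector resting at the sixth stud, (490,266), counted from the tall one at (228,352). In the side crop the button is up again at (568,433) and the bystanders are where they were. Handing in.

```bash
python3 -c "
from bench import ctrl
print(ctrl.close_job(), ctrl.get_state()['time'])"
```

```text
the job is handed in; nothing more can be done
the job is handed in; nothing more can be done
```

The selector is set at the sixth stud and the start button was then pressed fully down and let up. I handed the job in at about 23 s; no verdict was reported.

- **Selector:** I pushed the arm clockwise from stud 1 with the closed fingertips in five separate clicks, looking after each one. The last top view shows it at the sixth stud, two short of the end, and it never went past.
- **Button:** I pressed it with one fingertip of the half-open gripper and released it, twice. The second press was a slow check. It met the button at z 0.0965 and the hard stop at 0.0904, so 6 mm of travel with about 5 N at the stop. The last side view shows the button up again.
- **Not gentle enough once:** the first press pushed against the hard stop with 37 N vertically, about 40 N with the sideways part. I eased off at once. The cause was my camera height for the button top, 0.074 m; contact showed it was about 0.082 m.
- **Rest of the bench:** the loose things near the work looked unmoved in the last pictures. I did not recheck the bottle and wrench, which the arm never approached. The robot was clear of everything, with the force reading near zero.

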